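# Close up the test box

### The job

Close up the test box by pushing with the fingertips only, lifting nothing: push the tray with its standing coil fully home, then push the lid down until it is fully shut, then push the bolt all the way across over the lid. Do not touch the coil or let it topple, and leave everything else on the bench where it is.

Things in the scene. Friction and masses are not known exactly. Their poses are not given: they have to be found in the camera images.
- fixture: the test box, fixed to the bench: 150 mm deep (its own x from -75 front to +75 back), 160 mm wide (its y from -80 to +80), top of the closed lid 83 mm above the bench. Origin: centre of its underside on the bench. Its own x points from its front (tray side) to its back (hinge side), its y to the left of someone facing the front, z up. Beside the right-hand wall (y from -81 to -131, x from -75 to -15) stands an 83 mm tall block that carries the bolt.
- tray (a joint): travel of the tray out of the box's front, in m: 0 fully home, up to 0.08 pulled out. It slides along the fixture's x (pushing towards +x closes it) with about 2 N friction and stays where it is left. Its front panel is 156 mm wide, from 10 to 72 mm above the bench, and its floor is 14 mm above the bench with 12 mm high side and back walls.
- tray_pad (a point): centre of the outer face of the round black push pad (32 mm diameter) on the middle of the tray's front; 42 mm above the bench; the pad's face stands 25 mm in front of the tray's front panel and looks along the fixture's -x. With the tray home it is at x = -106 mm, y = 0 of the fixture.
- lid (a joint): angle of the box's lid, rad: 0 shut (flat and level), grows as it opens, up to 1.5. Flat plate 145 mm long from the hinge, 160 mm wide, 8 mm thick. A stiff hinge (0.3 N m friction) holds it wherever it is left, so it must be pushed all the way down.
- lid_hinge (a point): middle of the lid's hinge line, which runs along the fixture's y at x = +70 mm, 79 mm above the bench, in the middle of the lid's thickness. At angle a the lid reaches from here by 145 mm along (-cos a, sin a) in the fixture's x and z.
- lid_edge (a point): middle of the lid's free edge, on its outer face (the top when shut): 145 mm from the hinge line and 4 mm outside the lid's middle plane.
- bolt (a joint): travel of the sliding bolt, m: 0 fully drawn back, 0.04 fully across (its end then lies 35 mm over the lid's front right corner). It slides along the fixture's +y with about 2 N friction and stays where it is left.
- bolt_knob (a point): top centre of the bolt's upright steel knob (16 mm diameter, 30 mm tall, its top 122 mm above the bench), on the block at the right of the box; it moves with the bolt. With the bolt drawn back it is at x = -45, y = -106 mm of the fixture. The bolt's flat bar under it is 22 mm wide and 50 mm long, 84 to 92 mm above the bench.
- coil: copper coil with white plastic flanges, 28 mm diameter, 36 mm tall, 60 g, standing loose on the floor of the tray, 20 to 60 mm behind the tray's front panel. Origin: centre of its underside.
- spare_coil: spare copper coil, same as the coil in the tray (28 mm diameter, 36 mm tall), standing on the bench near the test box; origin: centre of its underside. A bystander.
- test_block: steel disc, 60 mm diameter, 14 mm tall, flat on the bench near the test box; origin: centre of its underside. A bystander.
- screwdriver: screwdriver, 170 mm long, lying on the bench behind the test box. A bystander.
- caliper: slide caliper, 200 mm long, up to 13 mm thick, lying flat on the bench to the left. A bystander.
- parts_bin: empty grey open bin 110 x 150 x 50 mm, on the bench to the right. A bystander.
- spray_can: can, 56 mm diameter, 150 mm tall, standing to the right. A bystander.

How it is judged:
By the outcome, as a careful person would: the job done as asked, in the order asked, and still so for the second after the job is handed in, with the robot touching nothing.
It also fails if it takes over 58 s, if anything falls off the work surface, if the arm or the gripper's body presses on something with over 40 N, if the wrist force passes 120 N, or if a joint passes its speed limit or range.

### The arm

A 6-joint arm with a two-finger parallel gripper is mounted at the origin on the work surface. World frame = base frame: x ahead of the robot, y to its left, z up, the work surface at z = 0. Lengths are in m, angles in rad, forces in N, time in s.
With the tool pointing down it reaches from about 0.25 to 0.775 m from the base axis. Payload 4 kg.
Tool frame: the origin (TCP) lies on the mounting face of the last link; the fingertips stand 173 mm ahead of it and the grasp point (between the pads) lies 155 mm ahead of it; z points along the fingers, y is the line along which they close (so a half turn about z gives the same grasp; the last joint's range is limited). The gripper opens to 85 mm and grips with 20 to 120 N. Pads are 22 mm wide; open, the fingers measure 114 mm over their backs; the gripper's body (76 mm by 85 mm) begins 54 mm behind the grasp point. The pads swing forward as they close: fully open they stand 13 mm farther back than shut.
Start: joints at [-0.103, 0.087, 1.371, -0, 1.684, -0.103], TCP at [0.55, -0, 0.405] pointing down, gripper open.
Joint ranges: [-3.1, 3.1], [-0.76, 2.03], [0.27, 2.55], [-1.08, 4.22], [0.17, 2.65], [-2.57, 2.57]. Speed limits (rad/s): [2.79, 2.79, 3.14, 3.14, 3.14, 3.14].

### API

Orientations are given as a unit quaternion [w, x, y, z].
In Python, from cell import ctrl gives the robot as it stands.
- The arm moves only by the tool send_rows, never from a script. Its argument "series" is a list of rows, each an object of numbers: "claw": the opening, from 0 (shut) to 1 (fully open); "dx", "dy", "dz": the shift along the tool's x, y, z in units of 40 mm (1.0 is 40 mm); "ax", "ay", "az": the turn, a rotation vector about the tool's x, y, z in units of 5 degrees (1.0 is 5 degrees). A call has 1 to 20 rows; each row is the pose to reach, as a shift and turn from the pose commanded when the call began, along the tool's axes at that moment; what a row does not reach only later rows make up. A row lasts 1/12 s, in which the tool goes at most 41.7 mm and 7.16 degrees, less where a joint would pass 70% of its speed; a pose out of reach is approached as far as the arm can. A call with a gripper value outside its range is refused whole. The fingers move at their own pace and stop on an object; the grip force is fixed at half the most. Time passes only in rows, so rows that repeat a pose let the fingers close. It gives the time, the measured TCP pose, the force, the opening and the grip force at its end, in the units of the state.
- ctrl.sense(): the state, without advancing time (a new reading comes with each control period).
- ctrl.capture(name): name is "scene" or "side" or "wrist"; returns a dict with "pixels" (480x640x3 uint8, blue, green, red), "camera_matrix" (3x3 intrinsics, pixels), "T" (4x4, takes a point from camera to world coordinates). Camera axes: x right, y up, looking along -z (the intrinsics and any distortion apply to the point x, -y, -z); pixel columns grow to the right and rows downward; lengths in m; the calibration is good to about 2 mm. The wrist camera is an equidistant fisheye: a pixel r from the principal point sees the ray r / f radians off the axis. A picture is of the moment at which its call begins. There is no depth.
- ctrl.job_done(): hands the job in; it is judged then, once.
The state is a dict: "clock": time; "joint_positions": joint angles; "qd": joint speeds; "tau": joint torques, N m; "eef_pos": TCP position; "eef_rot": TCP orientation; "wrist_force": force on the tool from outside, world axes, zero at the start; "torque": the same for the moment, N m; "gripper_width": finger opening in m; "gripper_force": force on a finger pad.
Only numpy, scipy, OpenCV 4.12 (cv2) and the standard library are available. Lean on these libraries where they do the work, as an engineer would, in place of code of your own. Each camera call takes 0.05 s, during which the arm holds its last target. There are 200 camera calls.

## Working session

There is one attempt and no reset: what is moved stays moved. The work goes in short steps, Python scripts to look and compute and a tool call to move; the robot and the scene stay as the last step left them, time stands still between calls to the robot, and variables do not carry over. Pictures are saved under pics/ and viewed, at most 10 in all, crops included, and the job is handed in when it is done.

Besides the shell and the picture viewer there is one more tool, called after "Call:" in YAML: its name, and indented under it one key for each argument. send_rows: Moves the arm, as the interface text tells. Its arguments: {"type":"object","properties":{"series":{"type":"array","items":{"type":"object","properties":{"claw":{"type":"number"},"dx":{"type":"number"},"dy":{"type":"number"},"dz":{"type":"number"},"ax":{"type":"number"},"ay":{"type":"number"},"az":{"type":"number"}}}}},"required":["series"]}

```bash
mkdir -p pics; ls; cat > h.py <<'E'
import numpy as np, cv2
from cell import ctrl
def cap(n,f):
    c=ctrl.capture(n); cv2.imwrite('pics/'+f,c['pixels']); np.savez('pics/'+f[:-4]+'.npz',K=c['camera_matrix'],T=c['T'],im=c['pixels']); return c
def ray(c,u,v,fish=False):
    K=c['K'] if 'K' in c else c['camera_matrix']; T=c['T']
    x=(u-K[0,2])/K[0,0]; y=(v-K[1,2])/K[1,1]
    if fish:
        r=np.hypot(x,y); d=np.array([x/r*np.sin(r),-y/r*np.sin(r),-np.cos(r)])
    else: d=np.array([x,-y,-1.])
    d=T[:3,:3]@d; return T[:3,3],d/np.linalg.norm(d)
def onz(c,u,v,z,fish=False):
    o,d=ray(c,u,v,fish); return o+d*(z-o[2])/d[2]
def proj(c,p):
    K=c['K'] if 'K' in c else c['camera_matrix']; T=c['T']
    q=T[:3,:3].T@(np.asarray(p)-T[:3,3]); return K[0,0]*q[0]/-q[2]+K[0,2],K[1,1]*-q[1]/-q[2]+K[1,2]
def two(c1,p1,c2,p2):
    o1,d1=ray(c1,*p1);o2,d2=ray(c2,*p2)
    A=np.stack([d1,-d2],1); s=np.linalg.lstsq(A,o2-o1,rcond=None)[0]
    a=o1+s[0]*d1;b=o2+s[1]*d2; return (a+b)/2,np.linalg.norm(a-b)
E
python3 - <<'E'
from h import *
for n in ['scene','side']:
    c=cap(n,n+'0.png'); print(n,np.round(c['T'],3).tolist(),c['camera_matrix'].tolist())
print(ctrl.sense())
E
```

```text
pics
scene [[-0.653, -0.623, 0.431, 1.189], [0.758, -0.545, 0.359, 0.473], [0.011, 0.561, 0.828, 1.316], [0.0, 0.0, 0.0, 1.0]] [[571.935277606536, 0.0, 325.88025981094006], [0.0, 571.935277606536, 230.94451139977454], [0.0, 0.0, 1.0]]
side [[0.858, -0.29, 0.424, 1.158], [0.514, 0.514, -0.686, -1.03], [-0.019, 0.807, 0.59, 0.931], [0.0, 0.0, 0.0, 1.0]] [[595.05552306529, 0.0, 318.48642725865983], [0.0, 595.05552306529, 239.90126081440758], [0.0, 0.0, 1.0]]
{'clock': 0.1, 'joint_positions': array([-1.03117387e-01,  8.79192393e-02,  1.37211110e+00, -9.56277025e-06,
        1.68359871e+00, -1.03108406e-01]), 'qd': array([ 5.44868756e-04, -1.16653703e-03, -3.61956423e-03,  8.70983547e-05,
       -1.92310451e-03, -3.62840321e-04]), 'tau': array([ 2.78635656e-03, -3.53014469e+01, -3.14218891e+01, -1.15072685e-04,
        7.91701314e-03, -1.45799942e-05]), 'eef_pos': array([ 5.49905451e-01, -5.84391709e-06,  4.03630915e-01]), 'eef_rot': array([-7.87260606e-04,  7.07109967e-01,  7.07102862e-01, -6.45730418e-04]), 'wrist_force': array([ 0.00343955,  0.78402279, -0.08120958]), 'torque': array([0.01371196, 0.02823525, 0.00976723]), 'gripper_force': 0.0, 'gripper_width': 0.08553858906517656}
```

View pics/scene0.png

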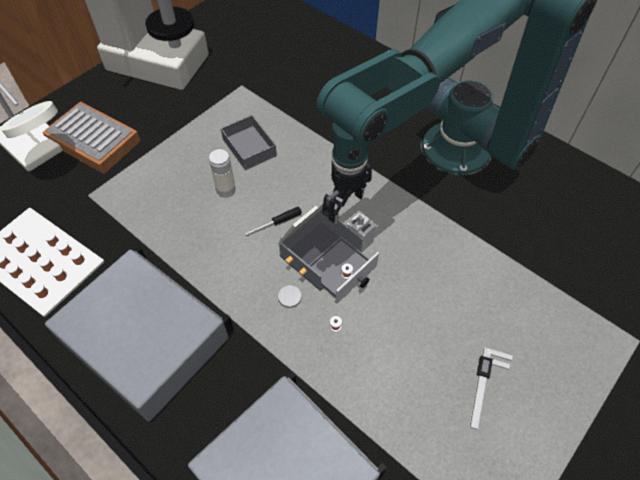

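View pics/side0.png

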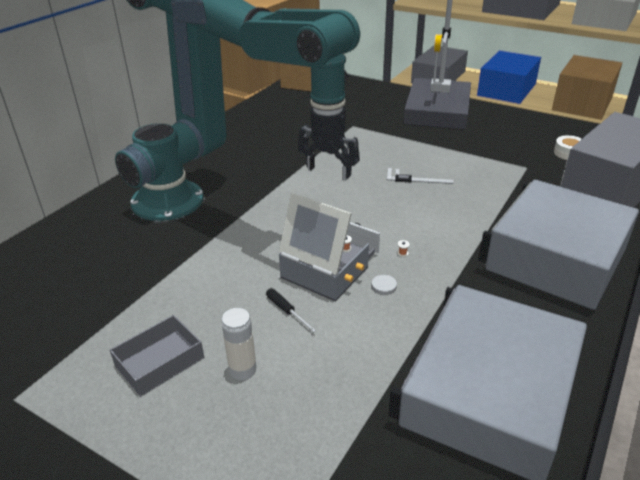

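```bash
python3 - <<'E'
import cv2,numpy as np
a=cv2.imread('pics/scene0.png')[180:350,240:410]; b=cv2.imread('pics/side0.png')[170:310,260:440]
a=cv2.resize(a,(600,600),interpolation=cv2.INTER_CUBIC)
cv2.imwrite('pics/c1.png',a)
cv2.imwrite('pics/c2.png',cv2.resize(b,(771,600),interpolation=cv2.INTER_CUBIC))
E
```

```text
(no output)
```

View pics/c1.png

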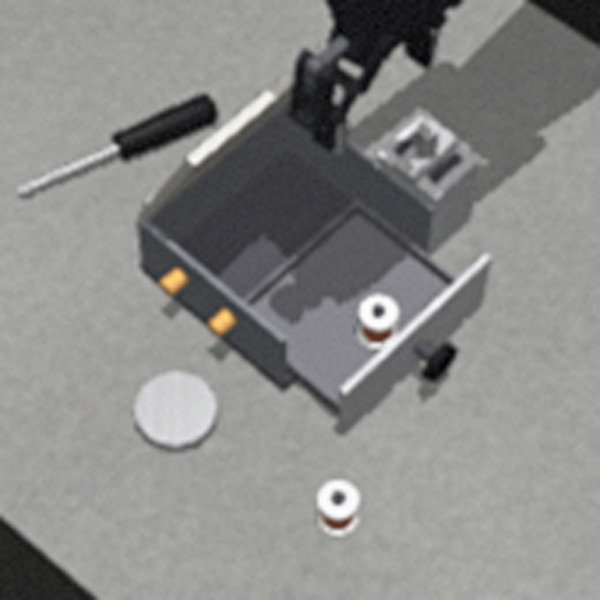

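View pics/c2.png

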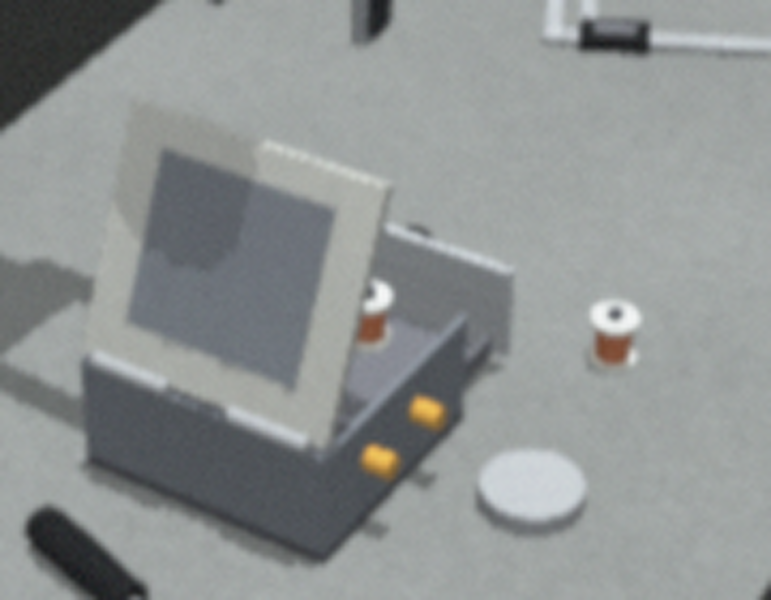

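```bash
cat >> h.py <<'E'
def ld(n): return dict(np.load('pics/'+n+'.npz'))
E
python3 - <<'E'
from h import *
S=ld('scene0');D=ld('side0')
s=lambda u,v:(240+u/3.529-.35,180+v/3.529-.35); d=lambda u,v:(260+u/4.283-.35,170+v/4.283-.35)
P=lambda t,x:print(t,np.round(x,4))
bl=onz(D,*d(325,558),0);br=onz(D,*d(88,462),0);P('bl',bl);P('br',br);P('w',np.linalg.norm(bl-br))
tl=onz(S,*s(345,388),.072);tr=onz(S,*s(488,258),.072);P('tl',tl);P('tr',tr);P('w',np.linalg.norm(tl-tr))
# tray tl in both
tl2,e=two(S,s(345,388),D,d(512,270));P('tl2 %f'%e,tl2)
fl=onz(S,*s(287,388),0);P('front left bottom',fl);P('len',np.linalg.norm(fl-bl))
y=(bl-br)[:2]+(tl-tr)[:2];y/=np.linalg.norm(y);x=np.array([y[1],-y[0]]);print('x',x,'y',y)
back=(bl+br)[:2]/2;o=back-.075*x;P('o',o)
def F(p):return np.round([(p[:2]-o)@x,(p[:2]-o)@y,p[2]],4)
for n,p in dict(tl=tl,tr=tr,fl=fl,pad=onz(S,*s(442,360),.042),knob=onz(S,*s(420,130),.122),coil=onz(S,*s(378,310),.050),spare=onz(S,*s(338,497),.036),disc=onz(S,*s(175,408),.014)).items():print(n,F(p),np.round(p,3))
# lid left free corner: side ray meets plane y=+.08 of fixture
for n,q,yy in (('L',d(390,185),.08),('R',d(132,100),-.08)):
    oo,r=ray(D,*q); t=(yy-(oo[:2]-o)@y)/(r[:2]@y);p=F(oo+t*r);print(n,p,'ang',np.arctan2(p[2]-.079,.07-p[0]),np.hypot(p[2]-.079,.07-p[0]))
E
```

```text
bl [ 0.6444 -0.1309  0.    ]
br [ 0.4866 -0.1271 -0.    ]
w 0.1578
tl [0.6535 0.0677 0.072 ]
tr [0.5035 0.0773 0.072 ]
w 0.1503
tl2 0.001843 [0.6549 0.0682 0.0728]
front left bottom [ 0.6506  0.0121 -0.    ]
len 0.1431
x [-0.04354705 -0.99905138] y [ 0.99905138 -0.04354705]
o [ 0.5688 -0.054 ]
tl [-0.1253  0.0794  0.072 ] [0.654 0.068 0.072]
tr [-0.1284 -0.071   0.072 ] [0.503 0.077 0.072]
fl [-0.0696  0.0789 -0.    ] [ 0.651  0.012 -0.   ]
pad [-0.1502  0.0019  0.042 ] [0.577 0.096 0.042]
knob [-0.0385 -0.0937  0.122 ] [ 0.477 -0.012  0.122]
coil [-0.0918  0.0065  0.05  ] [0.579 0.037 0.05 ]
spare [-0.1672  0.1306  0.036 ] [0.706 0.107 0.036]
disc [-0.0273  0.1522  0.014 ] [ 0.722 -0.033  0.014]
L [0.012  0.08   0.2089] ang 1.1508590590580243 0.14226035990394514
R [ 0.015  -0.08    0.2094] ang 1.171656935772147 0.14152441485482287
```

Call:
send_rows:
  series:
    - {"dx":0.8,"dy":0.1,"claw":0}
    - {"dx":1.6,"dy":0.3,"claw":0}
    - {"dx":2.4,"dy":0.5,"claw":0}
    - {"dx":3.2,"dy":0.65,"claw":0}
    - {"dx":3.8,"dy":0.65,"claw":0}
    - {"dx":3.8,"dy":0.65,"dz":0.7,"claw":0}
    - {"dx":3.8,"dy":0.65,"dz":1.5,"claw":0}
    - {"dx":3.8,"dy":0.65,"dz":2.3,"claw":0}
    - {"dx":3.8,"dy":0.65,"dz":3.1,"claw":0}
    - {"dx":3.8,"dy":0.65,"dz":3.6,"claw":0}
    - {"dx":3.8,"dy":0.65,"dz":3.6,"claw":0}
    - {"dx":3.8,"dy":0.65,"dz":3.6,"claw":0}

```text
invalid input at $.series[0]: expected keys claw, dx, dy, dz, ax, ay, az
```

```bash
python3 - <<'E'
from h import *
c=cap('wrist','w1.png');print(c['camera_matrix'].tolist(),np.round(c['T'],3).tolist()); d=cap('scene','s1.png')
cv2.imwrite('pics/sc1.png',cv2.resize(d['pixels'][170:330,250:410],(600,600),interpolation=cv2.INTER_CUBIC))
E
```

```text
[[371.64829954431775, 0.0, 323.36233645459134], [0.0, 371.64829954431775, 241.4622568506085], [0.0, 0.0, 1.0]] [[1.0, -0.001, 0.001, 0.55], [0.001, 0.956, 0.293, 0.074], [-0.002, -0.293, 0.956, 0.372], [0.0, 0.0, 0.0, 1.0]]
```

View pics/w1.png

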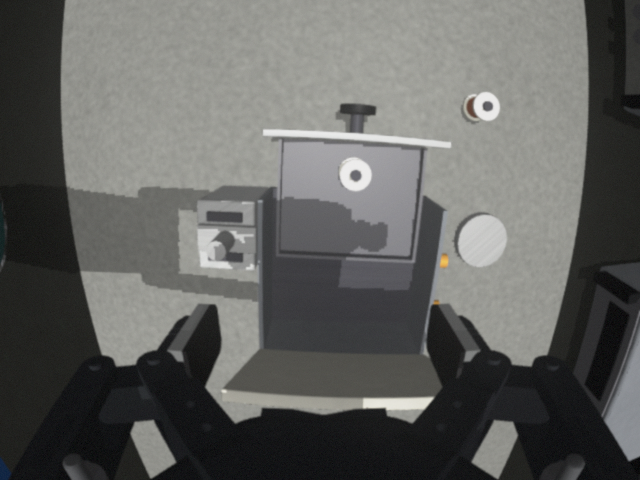

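View pics/sc1.png

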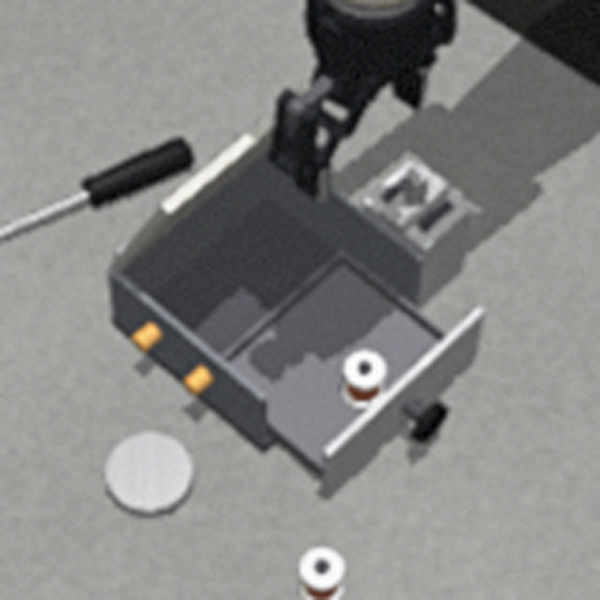

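The move was refused because every key is needed. The wrist view still helps: pad at (358,108), panel top edge from (264,132) to (450,146), knob top at about (216,250), and the lid's free edge near row 400.

```bash
python3 - <<'E'
from h import *
W=ld('w1')
g=lambda u,v,z:onz(W,u,v,z,True)
tr=g(264,132,.072);tl=g(450,146,.072);P=lambda n,p:print(n,np.round(p,4))
P('tr',tr);P('tl',tl);P('w',np.linalg.norm(tl-tr));y=(tl-tr)/np.linalg.norm(tl-tr);P('y',y)
P('pad',g(358,108,.055));P('knobtop',g(216,250,.122));P('knobbase',g(227,236,.092));P('coil',g(355,175,.05));P('spare',g(487,106,.036));P('disc',g(481,240,.014))
P('wall fl',g(445,209,.075));P('wall fr',g(274,188,.075));P('block',g(197,200,.083))
E
```

```text
tr [0.5023 0.0734 0.072 ]
tl [0.655  0.0646 0.072 ]
w 0.153
y [ 0.9983 -0.0578  0.    ]
pad [0.579  0.0935 0.055 ]
knobtop [ 0.4717 -0.0097  0.122 ]
knobbase [ 0.4726 -0.0078  0.092 ]
coil [0.5775 0.0354 0.05  ]
spare [0.7045 0.1046 0.036 ]
disc [ 0.7187 -0.0344  0.014 ]
wall fl [0.6529 0.0114 0.075 ]
wall fr [0.51   0.0278 0.075 ]
block [0.4462 0.0205 0.083 ]
```

Call:
send_rows:
  series:
    - {"dx":0.8,"dy":0.1,"dz":0,"ax":0,"ay":0,"az":0,"claw":0}
    - {"dx":1.6,"dy":0.3,"dz":0,"ax":0,"ay":0,"az":0,"claw":0}
    - {"dx":2.4,"dy":0.5,"dz":0,"ax":0,"ay":0,"az":0,"claw":0}
    - {"dx":3.2,"dy":0.65,"dz":0,"ax":0,"ay":0,"az":0,"claw":0}
    - {"dx":3.8,"dy":0.65,"dz":0,"ax":0,"ay":0,"az":0,"claw":0}
    - {"dx":3.8,"dy":0.65,"dz":0.7,"ax":0,"ay":0,"az":0,"claw":0}
    - {"dx":3.8,"dy":0.65,"dz":1.5,"ax":0,"ay":0,"az":0,"claw":0}
    - {"dx":3.8,"dy":0.65,"dz":2.3,"ax":0,"ay":0,"az":0,"claw":0}
    - {"dx":3.8,"dy":0.65,"dz":3.1,"ax":0,"ay":0,"az":0,"claw":0}
    - {"dx":3.8,"dy":0.65,"dz":3.6,"ax":0,"ay":0,"az":0,"claw":0}
    - {"dx":3.8,"dy":0.65,"dz":3.6,"ax":0,"ay":0,"az":0,"claw":0}
    - {"dx":3.8,"dy":0.65,"dz":3.6,"ax":0,"ay":0,"az":0,"claw":0}

```text
clock: 1.2
eef_pos: [0.5756, 0.1519, 0.2593]
eef_rot: [-0.001, 0.707, 0.707, -0.001]
wrist_force: [1.0, -0.4, 0.9]
gripper_width: 0.0001
gripper_force: 0.0
```

Call:
send_rows:
  series:
    - {"dx":0,"dy":0.05,"dz":0.5,"ax":0,"ay":0,"az":0.66,"claw":0}
    - {"dx":0,"dy":0.1,"dz":1.0,"ax":0,"ay":0,"az":0.66,"claw":0}
    - {"dx":0,"dy":0.1,"dz":1.4,"ax":0,"ay":0,"az":0.66,"claw":0}
    - {"dx":-0.3,"dy":0.1,"dz":1.4,"ax":0,"ay":0,"az":0.66,"claw":0}
    - {"dx":-0.6,"dy":0.1,"dz":1.4,"ax":0,"ay":0,"az":0.66,"claw":0}
    - {"dx":-0.8,"dy":0.1,"dz":1.4,"ax":0,"ay":0,"az":0.66,"claw":0}
    - {"dx":-0.9,"dy":0.1,"dz":1.4,"ax":0,"ay":0,"az":0.66,"claw":0}
    - {"dx":-0.9,"dy":0.1,"dz":1.4,"ax":0,"ay":0,"az":0.66,"claw":0}

```text
clock: 1.87
eef_pos: [0.5808, 0.1145, 0.207]
eef_rot: [0.001, 0.728, 0.686, 0.001]
wrist_force: [0.7, -0.1, 0.5]
gripper_width: -0.0
gripper_force: 0.0
```

Call:
send_rows:
  series:
    - {"dx":-0.04,"dy":0,"dz":0,"ax":0,"ay":0,"az":0,"claw":0}
    - {"dx":-0.08,"dy":0,"dz":0,"ax":0,"ay":0,"az":0,"claw":0}
    - {"dx":-0.12,"dy":0,"dz":0,"ax":0,"ay":0,"az":0,"claw":0}
    - {"dx":-0.16,"dy":0,"dz":0,"ax":0,"ay":0,"az":0,"claw":0}
    - {"dx":-0.2,"dy":0,"dz":0,"ax":0,"ay":0,"az":0,"claw":0}
    - {"dx":-0.24,"dy":0,"dz":0,"ax":0,"ay":0,"az":0,"claw":0}
    - {"dx":-0.28,"dy":0,"dz":0,"ax":0,"ay":0,"az":0,"claw":0}
    - {"dx":-0.32,"dy":0,"dz":0,"ax":0,"ay":0,"az":0,"claw":0}
    - {"dx":-0.36,"dy":0,"dz":0,"ax":0,"ay":0,"az":0,"claw":0}
    - {"dx":-0.4,"dy":0,"dz":0,"ax":0,"ay":0,"az":0,"claw":0}

```text
clock: 2.7
eef_pos: [0.5791, 0.1, 0.2048]
eef_rot: [-0.0, 0.727, 0.687, 0.0]
wrist_force: [-1.0, 2.3, 1.8]
gripper_width: 0.0001
gripper_force: 1.1
```

Call:
send_rows:
  series:
    - {"dx":-0.04,"dy":0,"dz":0,"ax":0,"ay":0,"az":0,"claw":0}
    - {"dx":-0.08,"dy":0,"dz":0,"ax":0,"ay":0,"az":0,"claw":0}
    - {"dx":-0.12,"dy":0,"dz":0,"ax":0,"ay":0,"az":0,"claw":0}
    - {"dx":-0.16,"dy":0,"dz":0,"ax":0,"ay":0,"az":0,"claw":0}
    - {"dx":-0.2,"dy":0,"dz":0,"ax":0,"ay":0,"az":0,"claw":0}
    - {"dx":-0.24,"dy":0,"dz":0,"ax":0,"ay":0,"az":0,"claw":0}
    - {"dx":-0.28,"dy":0,"dz":0,"ax":0,"ay":0,"az":0,"claw":0}
    - {"dx":-0.32,"dy":0,"dz":0,"ax":0,"ay":0,"az":0,"claw":0}
    - {"dx":-0.36,"dy":0,"dz":0,"ax":0,"ay":0,"az":0,"claw":0}
    - {"dx":-0.4,"dy":0,"dz":0,"ax":0,"ay":0,"az":0,"claw":0}
    - {"dx":-0.44,"dy":0,"dz":0,"ax":0,"ay":0,"az":0,"claw":0}
    - {"dx":-0.48,"dy":0,"dz":0,"ax":0,"ay":0,"az":0,"claw":0}
    - {"dx":-0.52,"dy":0,"dz":0,"ax":0,"ay":0,"az":0,"claw":0}
    - {"dx":-0.56,"dy":0,"dz":0,"ax":0,"ay":0,"az":0,"claw":0}
    - {"dx":-0.6,"dy":0,"dz":0,"ax":0,"ay":0,"az":0,"claw":0}
    - {"dx":-0.64,"dy":0,"dz":0,"ax":0,"ay":0,"az":0,"claw":0}
    - {"dx":-0.68,"dy":0,"dz":0,"ax":0,"ay":0,"az":0,"claw":0}
    - {"dx":-0.72,"dy":0,"dz":0,"ax":0,"ay":0,"az":0,"claw":0}
    - {"dx":-0.75,"dy":0,"dz":0,"ax":0,"ay":0,"az":0,"claw":0}
    - {"dx":-0.75,"dy":0,"dz":0,"ax":0,"ay":0,"az":0,"claw":0}

```text
clock: 4.37
eef_pos: [0.5774, 0.0697, 0.2047]
eef_rot: [0.0, 0.727, 0.686, -0.0]
wrist_force: [-0.0, 1.6, 0.4]
gripper_width: -0.0
gripper_force: 0.6
```

Call:
send_rows:
  series:
    - {"dx":-0.03,"dy":0,"dz":0,"ax":0,"ay":0,"az":0,"claw":0}
    - {"dx":-0.06,"dy":0,"dz":0,"ax":0,"ay":0,"az":0,"claw":0}
    - {"dx":-0.09,"dy":0,"dz":0,"ax":0,"ay":0,"az":0,"claw":0}
    - {"dx":-0.12,"dy":0,"dz":0,"ax":0,"ay":0,"az":0,"claw":0}
    - {"dx":-0.15,"dy":0,"dz":0,"ax":0,"ay":0,"az":0,"claw":0}
    - {"dx":-0.15,"dy":0,"dz":0,"ax":0,"ay":0,"az":0,"claw":0}

```text
clock: 4.87
eef_pos: [0.577, 0.0638, 0.2047]
eef_rot: [0.0, 0.727, 0.686, -0.0]
wrist_force: [1.3, 1.5, 0.3]
gripper_width: -0.0001
gripper_force: 0.7
```

Call:
send_rows:
  series:
    - {"dx":-0.03,"dy":0,"dz":0,"ax":0,"ay":0,"az":0,"claw":0}
    - {"dx":-0.06,"dy":0,"dz":0,"ax":0,"ay":0,"az":0,"claw":0}
    - {"dx":-0.09,"dy":0,"dz":0,"ax":0,"ay":0,"az":0,"claw":0}
    - {"dx":-0.12,"dy":0,"dz":0,"ax":0,"ay":0,"az":0,"claw":0}
    - {"dx":-0.12,"dy":0,"dz":0,"ax":0,"ay":0,"az":0,"claw":0}

```text
clock: 5.28
eef_pos: [0.5767, 0.059, 0.2047]
eef_rot: [0.0, 0.727, 0.686, -0.0]
wrist_force: [0.9, 1.4, 1.1]
gripper_width: 0.0
gripper_force: 0.7
```

Call:
send_rows:
  series:
    - {"dx":-0.03,"dy":0,"dz":0,"ax":0,"ay":0,"az":0,"claw":0}
    - {"dx":-0.06,"dy":0,"dz":0,"ax":0,"ay":0,"az":0,"claw":0}
    - {"dx":-0.09,"dy":0,"dz":0,"ax":0,"ay":0,"az":0,"claw":0}
    - {"dx":-0.12,"dy":0,"dz":0,"ax":0,"ay":0,"az":0,"claw":0}
    - {"dx":-0.12,"dy":0,"dz":0,"ax":0,"ay":0,"az":0,"claw":0}

```text
clock: 5.7
eef_pos: [0.5765, 0.0562, 0.2048]
eef_rot: [-0.002, 0.727, 0.687, 0.002]
wrist_force: [2.2, 9.2, -0.6]
gripper_width: -0.0001
gripper_force: 4.6
```

Call:
send_rows:
  series:
    - {"dx":-0.03,"dy":0,"dz":0,"ax":0,"ay":0,"az":0,"claw":0}
    - {"dx":-0.06,"dy":0,"dz":0,"ax":0,"ay":0,"az":0,"claw":0}
    - {"dx":-0.06,"dy":0,"dz":0,"ax":0,"ay":0,"az":0,"claw":0}
    - {"dx":-0.06,"dy":0,"dz":0,"ax":0,"ay":0,"az":0,"claw":0}

```text
clock: 6.03
eef_pos: [0.5764, 0.0555, 0.2048]
eef_rot: [-0.003, 0.727, 0.687, 0.004]
wrist_force: [2.5, 15.3, 0.1]
gripper_width: -0.0002
gripper_force: 7.4
```

Call:
send_rows:
  series:
    - {"dx":0.2,"dy":0,"dz":0,"ax":0,"ay":0,"az":0,"claw":0}
    - {"dx":0.7,"dy":0,"dz":0,"ax":0,"ay":0,"az":0,"claw":0}
    - {"dx":1.0,"dy":0,"dz":-0.3,"ax":0,"ay":0,"az":0,"claw":0}
    - {"dx":1.0,"dy":0,"dz":-1.2,"ax":0,"ay":0,"az":0,"claw":0}
    - {"dx":1.0,"dy":0,"dz":-2.2,"ax":0,"ay":0,"az":0,"claw":0}
    - {"dx":1.0,"dy":0,"dz":-3.2,"ax":0,"ay":0,"az":0,"claw":0}
    - {"dx":1.0,"dy":0,"dz":-4.2,"ax":0,"ay":0,"az":0,"claw":0}
    - {"dx":1.0,"dy":0,"dz":-5.2,"ax":0,"ay":0,"az":0,"claw":0}
    - {"dx":1.0,"dy":0,"dz":-6.0,"ax":0,"ay":0,"az":0,"claw":0}
    - {"dx":1.0,"dy":0,"dz":-6.0,"ax":0,"ay":0,"az":0,"claw":0}
    - {"dx":1.0,"dy":0,"dz":-6.0,"ax":0,"ay":0,"az":0,"claw":0}

```text
clock: 6.95
eef_pos: [0.5783, 0.0918, 0.4491]
eef_rot: [0.003, 0.727, 0.686, 0.002]
wrist_force: [0.4, -0.1, -0.1]
gripper_width: -0.0001
gripper_force: 0.0
```

```bash
python3 - <<'E'
from h import *
c=cap('wrist','w2.png')
E
```

```text
(no output)
```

View pics/w2.png

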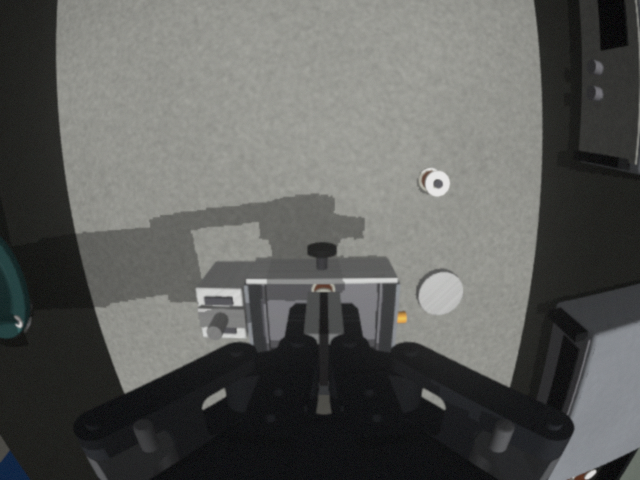

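Call:
send_rows:
  series:
    - {"dx":-0.8,"dy":0,"dz":0,"ax":0,"ay":0,"az":0,"claw":0}
    - {"dx":-1.7,"dy":0,"dz":0,"ax":0,"ay":0,"az":0,"claw":0}
    - {"dx":-2.6,"dy":0,"dz":0,"ax":0,"ay":0,"az":0,"claw":0}
    - {"dx":-3.5,"dy":0,"dz":0,"ax":0,"ay":0,"az":0,"claw":0}
    - {"dx":-4.4,"dy":0,"dz":0,"ax":0,"ay":0,"az":0,"claw":0}
    - {"dx":-5.3,"dy":0,"dz":0,"ax":0,"ay":0,"az":0,"claw":0}
    - {"dx":-5.3,"dy":0,"dz":0,"ax":0,"ay":0,"az":0,"claw":0}
    - {"dx":-5.3,"dy":0,"dz":0.7,"ax":0,"ay":0,"az":0,"claw":0}
    - {"dx":-5.3,"dy":0,"dz":1.4,"ax":0,"ay":0,"az":0,"claw":0}
    - {"dx":-5.3,"dy":0,"dz":2.0,"ax":0,"ay":0,"az":0,"claw":0}
    - {"dx":-5.3,"dy":0,"dz":2.3,"ax":0,"ay":0,"az":0,"claw":0}
    - {"dx":-5.3,"dy":0,"dz":2.3,"ax":0,"ay":0,"az":0,"claw":0}

```text
clock: 8.0
eef_pos: [0.5653, -0.1191, 0.3468]
eef_rot: [-0.005, 0.727, 0.686, -0.003]
wrist_force: [-0.2, 0.1, -0.2]
gripper_width: 0.0004
gripper_force: 0.0
```

Call:
send_rows:
  series:
    - {"dx":0.2,"dy":0,"dz":0,"ax":0,"ay":0,"az":0,"claw":0}
    - {"dx":0.4,"dy":0,"dz":0,"ax":0,"ay":0,"az":0,"claw":0}
    - {"dx":0.55,"dy":0,"dz":0,"ax":0,"ay":0,"az":0,"claw":0}
    - {"dx":0.7,"dy":0,"dz":0,"ax":0,"ay":0,"az":0,"claw":0}
    - {"dx":0.85,"dy":0,"dz":0.02,"ax":0,"ay":0,"az":0,"claw":0}
    - {"dx":1.0,"dy":0,"dz":0.07,"ax":0,"ay":0,"az":0,"claw":0}
    - {"dx":1.1,"dy":0,"dz":0.13,"ax":0,"ay":0,"az":0,"claw":0}
    - {"dx":1.24,"dy":0,"dz":0.25,"ax":0,"ay":0,"az":0,"claw":0}
    - {"dx":1.38,"dy":0,"dz":0.37,"ax":0,"ay":0,"az":0,"claw":0}
    - {"dx":1.5,"dy":0,"dz":0.5,"ax":0,"ay":0,"az":0,"claw":0}
    - {"dx":1.62,"dy":0,"dz":0.65,"ax":0,"ay":0,"az":0,"claw":0}
    - {"dx":1.73,"dy":0,"dz":0.8,"ax":0,"ay":0,"az":0,"claw":0}
    - {"dx":1.83,"dy":0,"dz":0.95,"ax":0,"ay":0,"az":0,"claw":0}
    - {"dx":1.83,"dy":0,"dz":0.95,"ax":0,"ay":0,"az":0,"claw":0}

```text
clock: 9.17
eef_pos: [0.5703, -0.0456, 0.3124]
eef_rot: [-0.002, 0.727, 0.687, -0.001]
wrist_force: [-0.1, 0.1, -0.6]
gripper_width: -0.0002
gripper_force: 0.0
```

```bash
python3 - <<'E'
from h import *
c=cap('side','d2.png')
cv2.imwrite('pics/d2c.png',cv2.resize(c['pixels'][130:310,240:440],(660,594),interpolation=cv2.INTER_CUBIC));s=ctrl.sense();print(s['eef_pos'],s['wrist_force'])
E
```

```text
[ 0.57026317 -0.04602985  0.31291207] [-0.56331119 -0.32646426  0.36527321]
```

View pics/d2c.png

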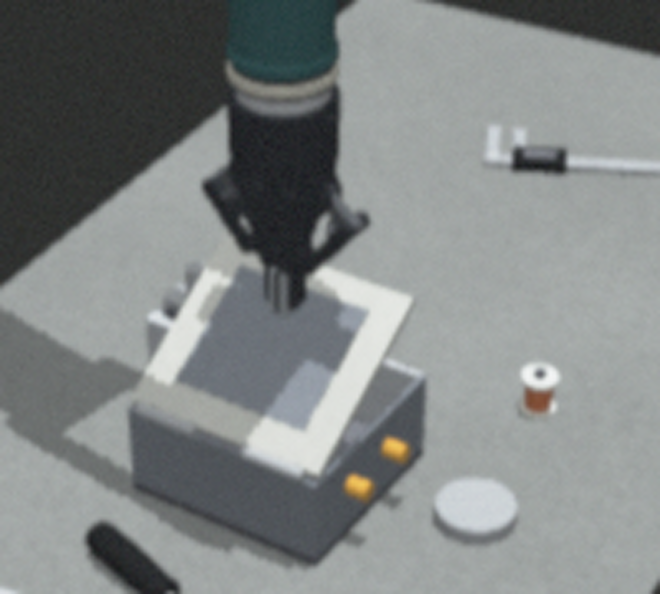

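The lid is following the fingertip and is now about half shut. I'll continue the arc.

Call:
send_rows:
  series:
    - {"dx":0.08,"dy":0,"dz":0.15,"ax":0,"ay":0,"az":0,"claw":0}
    - {"dx":0.16,"dy":0,"dz":0.3,"ax":0,"ay":0,"az":0,"claw":0}
    - {"dx":0.24,"dy":0,"dz":0.5,"ax":0,"ay":0,"az":0,"claw":0}
    - {"dx":0.28,"dy":0,"dz":0.65,"ax":0,"ay":0,"az":0,"claw":0}
    - {"dx":0.32,"dy":0,"dz":0.8,"ax":0,"ay":0,"az":0,"claw":0}
    - {"dx":0.36,"dy":0,"dz":0.92,"ax":0,"ay":0,"az":0,"claw":0}
    - {"dx":0.38,"dy":0,"dz":1.02,"ax":0,"ay":0,"az":0,"claw":0}
    - {"dx":0.4,"dy":0,"dz":1.12,"ax":0,"ay":0,"az":0,"claw":0}
    - {"dx":0.4,"dy":0,"dz":1.22,"ax":0,"ay":0,"az":0,"claw":0}
    - {"dx":0.4,"dy":0,"dz":1.22,"ax":0,"ay":0,"az":0,"claw":0}

```text
clock: 10.05
eef_pos: [0.5713, -0.0305, 0.2648]
eef_rot: [-0.001, 0.727, 0.686, -0.0]
wrist_force: [-0.8, 0.4, 0.5]
gripper_width: 0.0003
gripper_force: 0.0
```

Call:
send_rows:
  series:
    - {"dx":0,"dy":0,"dz":0.05,"ax":0,"ay":0,"az":0,"claw":0}
    - {"dx":0,"dy":0,"dz":0.1,"ax":0,"ay":0,"az":0,"claw":0}
    - {"dx":0,"dy":0,"dz":0.15,"ax":0,"ay":0,"az":0,"claw":0}
    - {"dx":0,"dy":0,"dz":0.2,"ax":0,"ay":0,"az":0,"claw":0}
    - {"dx":0,"dy":0,"dz":0.24,"ax":0,"ay":0,"az":0,"claw":0}
    - {"dx":0,"dy":0,"dz":0.24,"ax":0,"ay":0,"az":0,"claw":0}

```text
clock: 10.55
eef_pos: [0.5716, -0.0306, 0.2565]
eef_rot: [0.0, 0.727, 0.686, 0.0]
wrist_force: [-1.3, 0.7, 2.8]
gripper_width: -0.0002
gripper_force: 1.3
```

Call:
send_rows:
  series:
    - {"dx":0,"dy":0,"dz":0.03,"ax":0,"ay":0,"az":0,"claw":0}
    - {"dx":0,"dy":0,"dz":0.06,"ax":0,"ay":0,"az":0,"claw":0}
    - {"dx":0,"dy":0,"dz":0.06,"ax":0,"ay":0,"az":0,"claw":0}
    - {"dx":0,"dy":0,"dz":0.06,"ax":0,"ay":0,"az":0,"claw":0}

```text
clock: 10.88
eef_pos: [0.5715, -0.0306, 0.2564]
eef_rot: [0.001, 0.727, 0.686, 0.0]
wrist_force: [-4.6, 1.3, 10.8]
gripper_width: -0.0001
gripper_force: 5.3
```

Call:
send_rows:
  series:
    - {"dx":0,"dy":0,"dz":0.04,"ax":0,"ay":0,"az":0,"claw":0}
    - {"dx":0,"dy":0,"dz":0.08,"ax":0,"ay":0,"az":0,"claw":0}
    - {"dx":0,"dy":0,"dz":0.08,"ax":0,"ay":0,"az":0,"claw":0}

```text
clock: 11.13
eef_pos: [0.5715, -0.0305, 0.2563]
eef_rot: [0.001, 0.727, 0.687, 0.001]
wrist_force: [-10.5, 2.3, 22.8]
gripper_width: 0.0001
gripper_force: 11.0
```

Call:
send_rows:
  series:
    - {"dx":0,"dy":0,"dz":-0.4,"ax":0,"ay":0,"az":0,"claw":0}
    - {"dx":0,"dy":0,"dz":-1.2,"ax":0,"ay":0,"az":0,"claw":0}
    - {"dx":0,"dy":0,"dz":-2.0,"ax":0,"ay":0,"az":0,"claw":0}
    - {"dx":0,"dy":0,"dz":-2.4,"ax":0,"ay":0,"az":0,"claw":0}
    - {"dx":0.1,"dy":-0.8,"dz":-2.4,"ax":0,"ay":0,"az":0,"claw":0}
    - {"dx":0.2,"dy":-1.7,"dz":-2.4,"ax":0,"ay":0,"az":0,"claw":0}
    - {"dx":0.3,"dy":-2.6,"dz":-2.4,"ax":0,"ay":0,"az":0,"claw":0}
    - {"dx":0.38,"dy":-3.3,"dz":-2.4,"ax":0,"ay":0,"az":0,"claw":0}
    - {"dx":0.38,"dy":-3.65,"dz":-2.4,"ax":0,"ay":0,"az":0,"claw":0}
    - {"dx":0.38,"dy":-3.65,"dz":-2.4,"ax":0,"ay":0,"az":0,"claw":0}
    - {"dx":0.38,"dy":-3.65,"dz":-2.4,"ax":0,"ay":0,"az":0,"claw":0}

```text
clock: 12.05
eef_pos: [0.4265, -0.0071, 0.3469]
eef_rot: [0.001, 0.727, 0.686, 0.0]
wrist_force: [-0.0, 0.5, -0.1]
gripper_width: -0.0003
gripper_force: 0.0
```

```bash
python3 - <<'E'
from h import *
c=cap('wrist','w3.png');d=cap('scene','s3.png')
a=cv2.resize(c['pixels'][180:480,200:600],(560,420));b=cv2.resize(d['pixels'][170:310,270:410],(420,420),interpolation=cv2.INTER_CUBIC)
cv2.imwrite('pics/m3.png',cv2.resize(np.hstack([a,b]),(800,343)))
s=ctrl.sense();print(s['eef_pos'])
E
```

```text
[ 0.42742282 -0.00724139  0.34676715]
```

View pics/m3.png

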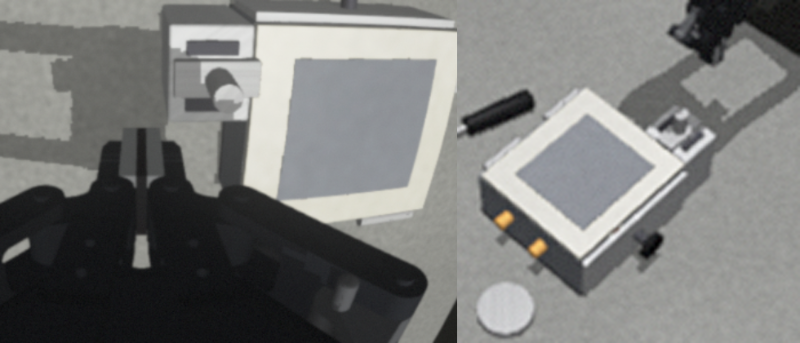

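```bash
python3 - <<'E'
from h import *
W=ld('w3');print(onz(W,400.4,264.9,.122,True),onz(W,200+208/1.143,180+78/1.143,.092,True))
E
```

```text
[ 0.47108306 -0.00926301  0.122     ] [ 0.46508241 -0.00883864  0.092     ]
```

Call:
send_rows:
  series:
    - {"dx":0,"dy":0,"dz":0.6,"ax":0,"ay":0,"az":0,"claw":0}
    - {"dx":0,"dy":0,"dz":1.2,"ax":0,"ay":0,"az":0,"claw":0}
    - {"dx":0,"dy":0,"dz":1.6,"ax":0,"ay":0,"az":0,"claw":0}
    - {"dx":0,"dy":0,"dz":1.8,"ax":0,"ay":0,"az":0,"claw":0}
    - {"dx":0,"dy":0,"dz":1.8,"ax":0,"ay":0,"az":0,"claw":0}
    - {"dx":0,"dy":0.15,"dz":1.8,"ax":0,"ay":0,"az":0,"claw":0}
    - {"dx":0,"dy":0.3,"dz":1.8,"ax":0,"ay":0,"az":0,"claw":0}
    - {"dx":0,"dy":0.4,"dz":1.8,"ax":0,"ay":0,"az":0,"claw":0}
    - {"dx":0,"dy":0.5,"dz":1.8,"ax":0,"ay":0,"az":0,"claw":0}
    - {"dx":0,"dy":0.6,"dz":1.8,"ax":0,"ay":0,"az":0,"claw":0}
    - {"dx":0,"dy":0.7,"dz":1.8,"ax":0,"ay":0,"az":0,"claw":0}
    - {"dx":0,"dy":0.8,"dz":1.8,"ax":0,"ay":0,"az":0,"claw":0}
    - {"dx":0,"dy":0.8,"dz":1.8,"ax":0,"ay":0,"az":0,"claw":0}

```text
clock: 13.23
eef_pos: [0.4593, -0.0089, 0.2749]
eef_rot: [0.0, 0.727, 0.686, 0.0]
wrist_force: [-0.9, -0.0, -0.1]
gripper_width: -0.0003
gripper_force: 0.0
```

Call:
send_rows:
  series:
    - {"dx":0,"dy":0.08,"dz":0,"ax":0,"ay":0,"az":0,"claw":0}
    - {"dx":0,"dy":0.16,"dz":0,"ax":0,"ay":0,"az":0,"claw":0}
    - {"dx":0,"dy":0.24,"dz":0,"ax":0,"ay":0,"az":0,"claw":0}
    - {"dx":0,"dy":0.32,"dz":0,"ax":0,"ay":0,"az":0,"claw":0}
    - {"dx":0,"dy":0.4,"dz":0,"ax":0,"ay":0,"az":0,"claw":0}
    - {"dx":0,"dy":0.48,"dz":0,"ax":0,"ay":0,"az":0,"claw":0}
    - {"dx":0,"dy":0.55,"dz":0,"ax":0,"ay":0,"az":0,"claw":0}
    - {"dx":0,"dy":0.55,"dz":0,"ax":0,"ay":0,"az":0,"claw":0}

```text
clock: 13.9
eef_pos: [0.4812, -0.0101, 0.2747]
eef_rot: [0.0, 0.727, 0.686, 0.0]
wrist_force: [-0.7, -0.5, -0.6]
gripper_width: 0.0002
gripper_force: 0.1
```

Call:
send_rows:
  series:
    - {"dx":0,"dy":0.03,"dz":0,"ax":0,"ay":0,"az":0,"claw":0}
    - {"dx":0,"dy":0.06,"dz":0,"ax":0,"ay":0,"az":0,"claw":0}
    - {"dx":0,"dy":0.09,"dz":0,"ax":0,"ay":0,"az":0,"claw":0}
    - {"dx":0,"dy":0.12,"dz":0,"ax":0,"ay":0,"az":0,"claw":0}
    - {"dx":0,"dy":0.12,"dz":0,"ax":0,"ay":0,"az":0,"claw":0}

```text
clock: 14.32
eef_pos: [0.4855, -0.0104, 0.2747]
eef_rot: [0.0, 0.727, 0.686, 0.0]
wrist_force: [-2.2, 0.3, -0.1]
gripper_width: -0.0003
gripper_force: 0.7
```

Call:
send_rows:
  series:
    - {"dx":0,"dy":0.03,"dz":0,"ax":0,"ay":0,"az":0,"claw":0}
    - {"dx":0,"dy":0.06,"dz":0,"ax":0,"ay":0,"az":0,"claw":0}
    - {"dx":0,"dy":0.09,"dz":0,"ax":0,"ay":0,"az":0,"claw":0}
    - {"dx":0,"dy":0.12,"dz":0,"ax":0,"ay":0,"az":0,"claw":0}
    - {"dx":0,"dy":0.12,"dz":0,"ax":0,"ay":0,"az":0,"claw":0}

```text
clock: 14.73
eef_pos: [0.488, -0.0104, 0.2746]
eef_rot: [-0.004, 0.727, 0.687, -0.003]
wrist_force: [-13.6, 0.7, 9.0]
gripper_width: 0.0001
gripper_force: 7.1
```

Call:
send_rows:
  series:
    - {"dx":0,"dy":0.03,"dz":0,"ax":0,"ay":0,"az":0,"claw":0}
    - {"dx":0,"dy":0.06,"dz":0,"ax":0,"ay":0,"az":0,"claw":0}
    - {"dx":0,"dy":0.06,"dz":0,"ax":0,"ay":0,"az":0,"claw":0}

```text
clock: 14.98
eef_pos: [0.4891, -0.0105, 0.2745]
eef_rot: [-0.006, 0.727, 0.687, -0.005]
wrist_force: [-20.4, 1.0, 12.6]
gripper_width: -0.0002
gripper_force: 10.4
```

Call:
send_rows:
  series:
    - {"dx":0,"dy":-0.3,"dz":0,"ax":0,"ay":0,"az":0,"claw":0}
    - {"dx":0,"dy":-0.8,"dz":0,"ax":0,"ay":0,"az":0,"claw":0}
    - {"dx":0,"dy":-0.8,"dz":-0.6,"ax":0,"ay":0,"az":0,"claw":0}
    - {"dx":0,"dy":-0.8,"dz":-1.5,"ax":0,"ay":0,"az":0,"claw":0}
    - {"dx":0,"dy":-1.5,"dz":-2.4,"ax":0,"ay":0,"az":0,"claw":0}
    - {"dx":0,"dy":-2.0,"dz":-2.8,"ax":0,"ay":0,"az":0,"claw":0}
    - {"dx":0,"dy":-2.0,"dz":-2.8,"ax":0,"ay":0,"az":0,"claw":0}
    - {"dx":0,"dy":-2.0,"dz":-2.8,"ax":0,"ay":0,"az":0,"claw":0}

```text
clock: 15.65
eef_pos: [0.4126, -0.0063, 0.3887]
eef_rot: [0.003, 0.727, 0.686, 0.002]
wrist_force: [0.0, -0.3, -0.6]
gripper_width: 0.0003
gripper_force: 0.0
```

```bash
python3 - <<'E'
from h import *
c=cap('side','d4.png');d=cap('scene','s4.png')
a=cv2.resize(c['pixels'][170:330,250:430],(450,400),interpolation=cv2.INTER_CUBIC);b=cv2.resize(d['pixels'][180:340,270:410],(350,400),interpolation=cv2.INTER_CUBIC)
cv2.imwrite('pics/m4.png',np.hstack([a,b]));print(ctrl.sense()['wrist_force'])
E
```

```text
[-0.12486091  0.5075091  -0.12829391]
```

View pics/m4.png

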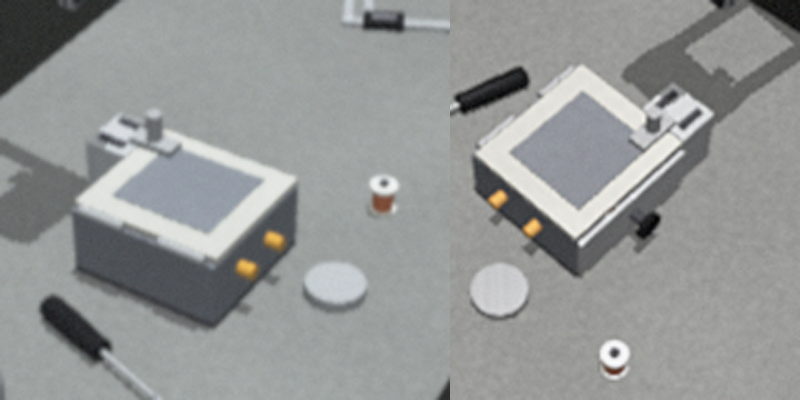

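```bash
python3 - <<'E'
from h import *
S=ld('s4');D=ld('d4');p=(351,223.8);q=(250+153.5/2.5,170+113/2.5)
print(onz(S,*p,.122),onz(D,*q,.122),two(S,p,D,q))
E
```

```text
[ 0.50748097 -0.01183056  0.122     ] [ 0.5082166 -0.0101278  0.122    ] (array([ 0.50856179, -0.01125885,  0.12307522]), np.float64(0.0008184383544642801))
```

```bash
python3 -c "
from cell import ctrl
print(ctrl.job_done())"
```

```text
the job is handed in; nothing more can be done
None
```

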